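# Lock a bottle in the cam-operated bottle clamp

### The arm

A 7-joint arm with a two-finger parallel gripper is mounted at the origin on a cart in front of the work surface, level with it; the furniture and walls round the work are solid. World frame = base frame: x ahead of the robot, y to its left, z up, the work surface at z = 0. Lengths are in m, angles in rad, forces in N, time in s.
With the tool pointing down it reaches from about 0.4 to 0.75 m from the base axis. Payload 19.5 kg.
Tool frame: the origin (TCP) lies on the centre line of the jaws, within the pads' length; the fingertips stand ahead of it and the grasp point (between the pads) lies 6 mm ahead of it (robot.nose_length is the z of the fingertips in the tool frame, in m); z points along the fingers, y is the line along which they close (so a half turn about z gives the same grasp; the last joint's range is limited). The gripper opens to 85 mm and grips with 20 to 120 N. Pads are 22 mm wide; open, the fingers measure 114 mm over their backs; the gripper's body (76 mm by 85 mm) begins 54 mm behind the grasp point. The pads swing forward as they close: fully open they stand 13 mm farther back than shut.
Start: joints at [-1.251, 0.707, -0.028, 1.485, 0.022, 0.951, -0.075], TCP at [0.204, 0.538, 0.256] pointing down, gripper open.
Joint ranges: [-2.71, 2.71], [-0.32, 2.16], [-1.57, 1.52], [0, 2.45], [-1.46, 4.6], [0, 2.02], [-2.83, 2.83]. Speed limits (rad/s): [1.89, 1.89, 2.57, 2.57, 3.01, 3.01, 3.01].

### API

Orientations are given as a unit quaternion [x, y, z, w].
In Python, from bench import get_state, eyes, job, robot gives the robot as it stands. The module is installed in compiled form; this text tells all that it offers.
- The arm moves only by the shell command python3 -m creep 'ROWS' [FORCE]. ROWS is JSON, a list of rows, each an object of numbers: "dx", "dy", "dz": the shift along the world's x, y, z in cm; "wx", "wy", "wz": the turn, a rotation vector about the world's x, y, z in rad; "gripper": the opening, from 0 (shut) to 1 (fully open). In form: [{"dx": .., "dy": .., "dz": .., "wx": .., "wy": .., "wz": .., "gripper": ..}, ...]. A call has 1 to 20 rows; each row is the pose to reach, as a shift and turn from the pose commanded when the call began; what a row does not reach only later rows make up. A row lasts 1/12 s, in which the tool goes at most 41.7 mm and 7.16 degrees, less where a joint would pass 70% of its speed; a pose out of reach is approached as far as the arm can. A call with a gripper value outside its range is refused whole. The fingers move at their own pace and stop on an object; FORCE is the grip in N (left out, the last holds). Time passes only in rows, so rows that repeat a pose let the fingers close. It gives the time, the measured TCP pose, the force, the opening and the grip force at its end, in the units of the state.
- get_state(): the state, without advancing time (a new reading comes with each control period).
- eyes.capture(name): name is "scene" or "side" or "wrist"; returns the picture (420x560x3 uint8, blue, green, red); there is no depth.
- eyes.calibration(name): a dict with "fx", "fy", "cx", "cy" (pixels), "extrinsics" (4x4, takes a point from world to camera coordinates); the wrist camera has in their place "mount" (4x4, takes a point from camera to tool coordinates, whose origin is the TCP and whose axes are the flange's). Camera axes: x right, y up, looking along -z (the intrinsics and any distortion apply to the point x, -y, -z); pixel columns grow to the right and rows downward; lengths in m; the calibration is good to about 2 mm. A picture is of the moment at which its call begins: read the wrist's pose just before it. calibration takes no time and is no camera call.
- job.hand_in(): hands the job in; it is judged then, once.
The state is a dict: "time": time; "q": joint angles; "joint_vel": joint speeds; "effort": joint torques, N m; "position": TCP position; "eef_rot": TCP orientation; "ft_force": force on the tool from outside, world axes, zero at the start; "ft_torque": the same for the moment, N m; "gripper_width": opening from 0.0 (shut) to 1.0 (fully open); "finger_force": force on a finger pad.
Only numpy, scipy, OpenCV 4.12 (cv2) and the standard library are available. Lean on these libraries where they do the work, as an engineer would, in place of code of your own. Each camera call takes 0.05 s, during which the arm holds its last target. There are 200 camera calls.

### The job

Stand the white bottle with the blue cap (55 mm wide, 100 mm tall) in the vee nest of the bottle clamp, then wind the clamp's crank clockwise, seen from above, until the ram's roller has dropped over the nose and rests in the flat dwell of the cam, so that the bottle stays gripped with your hand off the crank. The dwell is found by feel: do not force the crank against its stop post, and leave the other things where they stand.

Things in the scene. Friction and masses are not known exactly. Their poses are not given: they have to be found in the camera images.
- clamp: bench bottle clamp, fixed: grey-painted base plate 290 x 110 x 10 mm, origin under its centre on the worktop, x axis from the crank end (-x) to the white vee block (+x), z up. Along x: upright camshaft at -70 mm; ram guide, 37 mm high, -12 to +18; jaw, 56 mm high, 50 wide; vee block, 120 degree vee open to the jaw, 52 mm high, 88 wide, +102 to +140. The top of the plate is 10 mm above the worktop
- nest (a point): where the bottle's axis stands when pressed fully into the vee, on top of the base plate; axes as the clamp's. With the jaw open the bottle has 9 mm of play from here toward the jaw (-x of the clamp), so set it down 4 to 5 mm to that side; the jaw then slides it home
- jaw: sprung aluminium jaw with a rubber face, 50 mm wide, 56 mm high, carried on the ram; slides along the clamp's x, open at the start. It presses the bottle with about 12 N at first, 22 N in the dwell, 26 N at the nose. Origin: on the camshaft axis at worktop height while fully open
- ram_roller (a point): top centre of the ram's 16 mm roller, 30 mm above the worktop, sprung on to the edge of the steel plate cam; slides along the clamp's x: -38 mm in the clamp frame with the jaw open, -23 mm at the cam's nose, -24.7 mm in the flat dwell just past the nose (the flat is 24 mm wide, nose to middle 0.26 rad)
- shaft_axis (a point): axis of the upright camshaft, 62 mm above the worktop. The crank turns about it, clockwise from above to close. From the start to the dwell is 2.0 to 4.3 rad. Clear of the nose (0.1 rad or more past its crest) the cam, let go, settles in the dwell by itself; short of the nose the loaded jaw springs back. The stop is 0.17 rad past the middle of the flat
- crank: crank arm, 18 to 24 mm wide, 47 to 55 mm above the worktop, origin on the camshaft axis at worktop height, x axis toward the knob. It is clamped on the plain shaft at no fixed angle to the cam, so its bearing does not tell where the dwell is. Felt at the knob: about 2 N at first, 4 to 7 N over the last rad before the nose, then it drops by 5 N or more and the knob pulls on clockwise, then the stop
- knob_grip (a point): middle of the black crank knob: an upright sleeve 22 mm in diameter, 58 to 112 mm above the worktop (this point at 86 mm), free to spin on its pin, so a hand may keep its own bearing while winding. It goes round the shaft axis at 55 mm radius
- stop_post: steel post 10 mm in diameter, 32 mm tall, on the base plate 50 mm from the camshaft axis, origin at its foot. A finger on the shaft meets it just past the dwell. It must not take more than 30 N (about 27 N at the knob)
- bottle_mid (a point): centre (50 mm up) of the white bottle with the blue screw cap, round, 55 mm in diameter, 100 mm tall, about 0.16 kg; z axis up the bottle. Body up to about 70 mm, then a shoulder to 81 mm, then the cap, 34 mm in diameter, 81 to 100 mm. It can be taken by the cap
- amber_bottle: brown bottle with a black cap, 60 mm diameter, 118 mm tall, origin under its centre; a bystander
- dropper_bottle: slim white bottle, 32 mm diameter, 76 mm tall, origin under its centre; a bystander
- vial: small white vial, 23 mm diameter, 46 mm tall, origin under its centre; a bystander
- timer: white timer, 24 x 66 x 62 mm, origin under its centre; a bystander
There are look-alikes about, which are no part of the job. Leave any yellow look-alike of the part that bears bottle_mid alone.

How it is judged:
By the outcome, as a careful person would: the job done as asked, in the order asked, and still so for the second after the job is handed in, with the robot touching nothing.
It also fails if it takes over 64 s, if anything falls off the work surface, if the arm or the gripper's body presses on something with over 40 N, if the wrist force passes 120 N, or if a joint passes its speed limit or range.

## Working session

There is one attempt and no reset: what is moved stays moved. The work goes in short steps, Python scripts to look and compute and a shell command to move; the robot and the scene stay as the last step left them, time stands still between calls to the robot, and variables do not carry over. Pictures are saved under pics/ and viewed, at most 10 in all, crops included, and the job is handed in when it is done.

```bash
mkdir -p pics; python3 - <<'E'
from bench import get_state, eyes, job, robot
import cv2,numpy as np
s=get_state();print(s['time'],s['position'],s['eef_rot'],robot.nose_length)
for n in ['scene','side']:
    im=eyes.capture(n);cv2.imwrite(f'pics/{n}0.png',im)
    c=eyes.calibration(n);print({k:(np.round(v,4).tolist()) for k,v in c.items() })
print(eyes.calibration('wrist'))
a=cv2.imread('pics/scene0.png');cv2.imwrite('pics/scene0b.png',cv2.resize(a,(800,600),interpolation=cv2.INTER_CUBIC))
a=cv2.imread('pics/side0.png');cv2.imwrite('pics/side0b.png',cv2.resize(a,(800,600),interpolation=cv2.INTER_CUBIC))
E
```

```text
0.0 [0.20343556 0.53756513 0.25585979] [ 1.79920786e-01  9.83680966e-01 -5.10612728e-04 -8.26541133e-05] 0.025
{'fx': 386.6435, 'fy': 386.6435, 'cx': 282.1259, 'cy': 205.8708, 'extrinsics': [[0.6582, -0.7525, -0.0233, -0.3595], [0.3135, 0.2459, 0.9172, -0.2759], [-0.6844, -0.611, 0.3978, -0.6059], [0.0, 0.0, 0.0, 1.0]]}
{'fx': 385.6621, 'fy': 385.6621, 'cx': 282.0381, 'cy': 198.5639, 'extrinsics': [[0.9641, -0.2654, 0.0039, -0.5319], [0.1197, 0.4479, 0.886, -0.1535], [-0.2369, -0.8538, 0.4636, -0.8136], [0.0, 0.0, 0.0, 1.0]]}
{'fx': 349.1615553982567, 'fy': 349.1615553982567, 'cx': 275.587016750414, 'cy': 210.1163929241255, 'mount': array([[ 1.64355615e-04,  9.57311077e-01,  2.89059640e-01,
         7.32966342e-02],
       [ 9.99999975e-01, -1.13793871e-04, -1.91723334e-04,
        -7.59135029e-04],
       [-1.50645656e-04,  2.89059665e-01, -9.57311071e-01,
        -1.18653288e-01],
       [ 0.00000000e+00,  0.00000000e+00,  0.00000000e+00,
         1.00000000e+00]])}
```

View pics/scene0b.png

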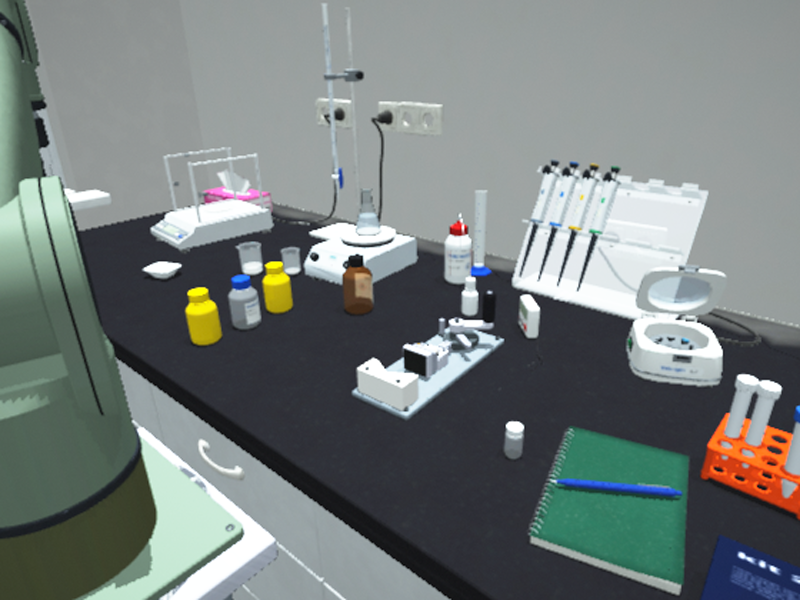

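View pics/side0b.png

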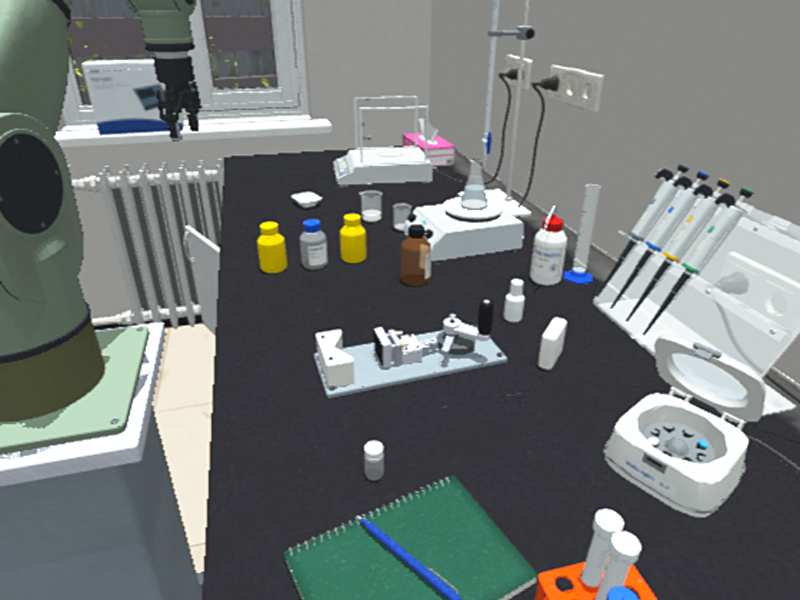

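The scene view shows the white/grey blue-capped bottle at (244,302) on the 800-px picture. It could be mistaken for the yellow bottles at (203,316) and (277,288), the red-capped bottle (458,252) or the dropper (469,297). In the side view it is at (313,243). I choose the blue cap between the yellows, and check it in a crop.

```bash
cat > h.py <<'E'
import numpy as np,cv2
from bench import get_state,eyes,job,robot
from scipy.spatial.transform import Rotation as R
def ext(n):
    c=eyes.calibration(n)
    if n!='wrist': return c,np.array(c['extrinsics'])
    s=get_state();T=np.eye(4);T[:3,:3]=R.from_quat(s['eef_rot']).as_matrix();T[:3,3]=s['position']
    return c,np.linalg.inv(T@c['mount'])
def ray(c,E,u,v):
    d=np.array([(u-c['cx'])/c['fx'],-(v-c['cy'])/c['fy'],-1]);Rm=E[:3,:3]
    return -Rm.T@E[:3,3],Rm.T@d
def atz(n,u,v,z,ce=None):
    c,E=ce or ext(n);o,d=ray(c,E,u,v);return o+d*(z-o[2])/d[2]
def tri(u1,v1,u2,v2):
    A=np.zeros((3,3));b=np.zeros(3);L=[]
    for n,u,v in(('scene',u1,v1),('side',u2,v2)):
        c,E=ext(n);o,d=ray(c,E,u,v);d/=np.linalg.norm(d);P=np.eye(3)-np.outer(d,d);A+=P;b+=P@o
        L.append((P,o))
    x=np.linalg.solve(A,b);return x,[np.linalg.norm(P@(x-o)) for P,o in L]
def proj(c,E,p):
    q=E[:3,:3]@p+E[:3,3];return c['cx']+c['fx']*q[0]/-q[2],c['cy']-c['fy']*q[1]/-q[2]
E
python3 - <<'E'
import cv2,numpy as np
a=cv2.imread('pics/scene0.png');b=cv2.imread('pics/side0.png')
def cr(i,x,y,w,h,k):return cv2.resize(i[y:y+h,x:x+w],None,fx=k,fy=k,interpolation=cv2.INTER_CUBIC)
o=np.zeros((600,800,3),np.uint8)
o[:240,:240]=cr(a,140,185,80,80,3);o[240:480,:240]=cr(b,180,145,80,80,3)
o[:300,240:800]=cr(a,240,217,140,75,4);o[300:580,240:800]=cr(b,218,208,140,70,4)
cv2.imwrite('pics/crop1.png',o)
E
```

```text
(no output)
```

View pics/crop1.png

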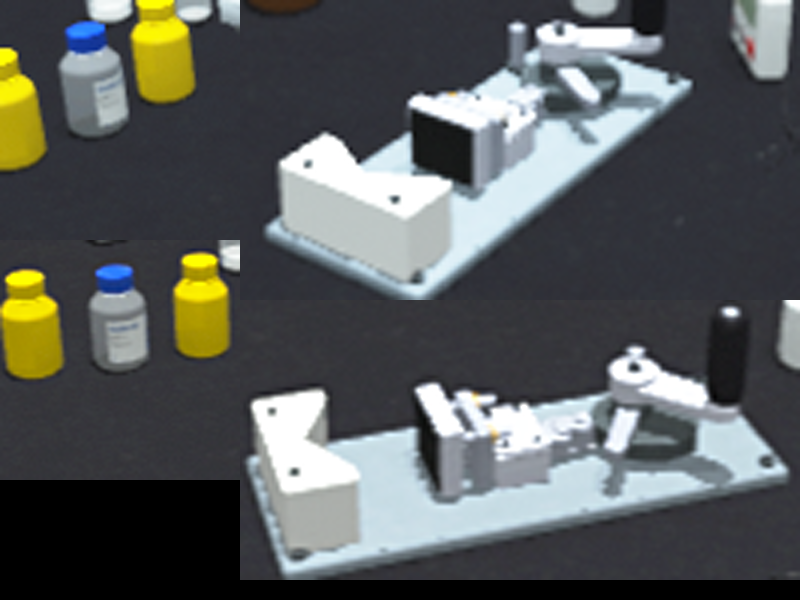

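The crop shows the grey-white bottle with blue cap at scene (168.5,195) and side (218,155). The clamp's vee faces the jaw, and the knob is at side (341,210).

```bash
python3 - <<'E'
from h import *
np.set_printoptions(precision=4,suppress=True)
print('cap',tri(168.5,195,218.3,155.3),atz('scene',168.5,195,.1),atz('side',218.3,155.3,.1))
print('knobtop',atz('side',340.75,211,.112))
print('shaft',tri(320,225,316.25,223),atz('scene',320,225,.062),atz('side',316.25,223,.062))
print('holes',tri(257,258,226,235.75),tri(279,266.75,231.5,250.75))
for n,u,v in [('scene',247,275),('scene',352.5,238.25),('side',229.25,275),('side',219.75,248.5),('side',354.75,251.75)]: print(n,atz(n,u,v,.01))
# bystanders
for nm,u,v,h in [('yelA',270,228,.1),('yelB',352,220,.1),('dropper',516,283,.076),('timer',556,322,.062),('amber',416,230,.118),('vial',374,444,.046)]: print(nm,atz('side',u*.7,v*.7,h))
E
```

```text
cap (array([0.4432, 0.3249, 0.095 ]), [np.float64(2.441229942219784e-05), np.float64(2.441229942204351e-05)]) [0.4363 0.3133 0.1   ] [0.442 0.312 0.1  ]
knobtop [ 0.6501 -0.1115  0.112 ]
shaft (array([ 0.6131, -0.0675,  0.0597]), [np.float64(0.002139605791558476), np.float64(0.0021396057915584665)]) [ 0.606  -0.0734  0.062 ] [ 0.6132 -0.0671  0.062 ]
holes (array([ 0.4107, -0.0477,  0.0499]), [np.float64(0.00011186649475038454), np.float64(0.00011186649475039305)]) (array([ 0.4134, -0.109 ,  0.0511]), [np.float64(7.614196127066131e-05), np.float64(7.614196127066707e-05)])
scene [ 0.3917 -0.0328  0.01  ]
scene [ 0.6813 -0.1224  0.01  ]
side [ 0.4026 -0.134   0.01  ]
side [ 0.3958 -0.035   0.01  ]
side [ 0.6858 -0.1261  0.01  ]
yelA [0.3566 0.2995 0.1   ]
yelB [0.5241 0.3013 0.1   ]
dropper [ 0.7523 -0.0059  0.076 ]
timer [ 0.7678 -0.1193  0.062 ]
amber [0.6244 0.1716 0.118 ]
vial [ 0.4369 -0.2874  0.046 ]
```

```bash
python3 -m creep '[{"dx":4,"dy":-4,"dz":0,"wz":0.1},{"dx":24,"dy":-23,"dz":0,"wz":0.36},{"dx":24,"dy":-23,"dz":0,"wz":0.36},{"dx":24,"dy":-23,"dz":0,"wz":0.36},{"dx":24,"dy":-23,"dz":0,"wz":0.36},{"dx":24,"dy":-23,"dz":0,"wz":0.36},{"dx":24,"dy":-23,"dz":-2,"wz":0.36},{"dx":24,"dy":-23,"dz":-2,"wz":0.36},{"dx":24,"dy":-23,"dz":-2,"wz":0.36},{"dx":24,"dy":-23,"dz":-2,"wz":0.36},{"dx":24,"dy":-23,"dz":-2,"wz":0.36},{"dx":24,"dy":-23,"dz":-2,"wz":0.36},{"dx":24,"dy":-23,"dz":-2,"wz":0.36}]'; python3 - <<'E'
from h import *
c,E=ext('wrist');s=get_state()
im=eyes.capture('wrist');cv2.imwrite('pics/w1.png',im)
print(R.from_quat(s['eef_rot']).as_matrix().round(3))
hsv=cv2.cvtColor(im,cv2.COLOR_BGR2HSV);m=cv2.inRange(hsv,(100,120,60),(130,255,255))
n,l,st,ce=cv2.connectedComponentsWithStats(m)
for i in range(1,n):
    if st[i,4]>200: print(st[i],ce[i],atz('wrist',*ce[i],.099,(c,E)))
E
```

```text
[[-0.935  0.354 -0.   ]
 [ 0.354  0.935 -0.001]
 [-0.    -0.001 -1.   ]]schema error: expected keys dx, dy, dz, wx, wy, wz, gripper
```

View pics/w1.png

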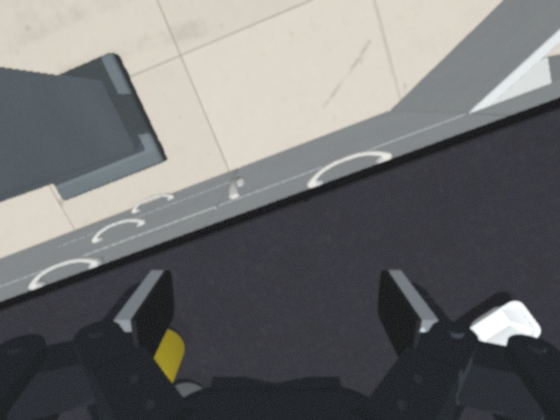

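The call was refused because every key is needed, so the arm has not moved. The picture shows only the bench edge and part of a yellow bottle at (165,355).

```bash
python3 -m creep '[{"dx":4,"dy":-4,"dz":0,"wx":0,"wy":0,"wz":0.1,"gripper":1},{"dx":24,"dy":-23,"dz":0,"wx":0,"wy":0,"wz":0.36,"gripper":1},{"dx":24,"dy":-23,"dz":0,"wx":0,"wy":0,"wz":0.36,"gripper":1},{"dx":24,"dy":-23,"dz":0,"wx":0,"wy":0,"wz":0.36,"gripper":1},{"dx":24,"dy":-23,"dz":0,"wx":0,"wy":0,"wz":0.36,"gripper":1},{"dx":24,"dy":-23,"dz":0,"wx":0,"wy":0,"wz":0.36,"gripper":1},{"dx":24,"dy":-23,"dz":0,"wx":0,"wy":0,"wz":0.36,"gripper":1},{"dx":24,"dy":-23,"dz":-2,"wx":0,"wy":0,"wz":0.36,"gripper":1},{"dx":24,"dy":-23,"dz":-2,"wx":0,"wy":0,"wz":0.36,"gripper":1},{"dx":24,"dy":-23,"dz":-2,"wx":0,"wy":0,"wz":0.36,"gripper":1},{"dx":24,"dy":-23,"dz":-2,"wx":0,"wy":0,"wz":0.36,"gripper":1},{"dx":24,"dy":-23,"dz":-2,"wx":0,"wy":0,"wz":0.36,"gripper":1},{"dx":24,"dy":-23,"dz":-2,"wx":0,"wy":0,"wz":0.36,"gripper":1},{"dx":24,"dy":-23,"dz":-2,"wx":0,"wy":0,"wz":0.36,"gripper":1}]'; cat > cap.py <<'E'
from h import *
c,E=ext('wrist');s=get_state()
im=eyes.capture('wrist');cv2.imwrite('pics/w2.png',im)
print(R.from_quat(s['eef_rot']).as_matrix().round(3))
hsv=cv2.cvtColor(im,cv2.COLOR_BGR2HSV);m=cv2.inRange(hsv,(100,120,60),(130,255,255))
n,l,st,ce=cv2.connectedComponentsWithStats(m)
for i in range(1,n):
    if st[i,4]>200: print(st[i],ce[i],atz('wrist',*ce[i],.099,(c,E)))
E
python3 cap.py
```

```text
time: 1.32
position: [0.443, 0.3086, 0.2366]
eef_rot: [0.0, 1.0, 0.0, 0.0]
ft_force: [-0.1, -0.6, -0.4]
gripper_width: 0.999
finger_force: 0.0
[[-1.  0.  0.]
 [ 0.  1.  0.]
 [-0.  0. -1.]]
[ 273  179   43   47 1604] [293.58478803 201.89962594] [0.4402855  0.32153285 0.099     ]
```

```bash
python3 -m creep '[{"dx":-0.2,"dy":1.3,"dz":-3,"wx":0,"wy":0,"wz":0,"gripper":1},{"dx":-0.2,"dy":1.3,"dz":-7,"wx":0,"wy":0,"wz":0,"gripper":1},{"dx":-0.2,"dy":1.3,"dz":-10,"wx":0,"wy":0,"wz":0,"gripper":1},{"dx":-0.2,"dy":1.3,"dz":-12,"wx":0,"wy":0,"wz":0,"gripper":1},{"dx":-0.2,"dy":1.3,"dz":-13,"wx":0,"wy":0,"wz":0,"gripper":1},{"dx":-0.2,"dy":1.3,"dz":-13,"wx":0,"wy":0,"wz":0,"gripper":1},{"dx":-0.2,"dy":1.3,"dz":-13,"wx":0,"wy":0,"wz":0,"gripper":0.7},{"dx":-0.2,"dy":1.3,"dz":-13,"wx":0,"wy":0,"wz":0,"gripper":0.5},{"dx":-0.2,"dy":1.3,"dz":-13,"wx":0,"wy":0,"wz":0,"gripper":0.3},{"dx":-0.2,"dy":1.3,"dz":-13,"wx":0,"wy":0,"wz":0,"gripper":0.2},{"dx":-0.2,"dy":1.3,"dz":-13,"wx":0,"wy":0,"wz":0,"gripper":0.2},{"dx":-0.2,"dy":1.3,"dz":-13,"wx":0,"wy":0,"wz":0,"gripper":0.2},{"dx":-0.2,"dy":1.3,"dz":-13,"wx":0,"wy":0,"wz":0,"gripper":0.2},{"dx":-0.2,"dy":1.3,"dz":-13,"wx":0,"wy":0,"wz":0,"gripper":0.2}]' 40
```

```text
time: 2.53
position: [0.442, 0.3212, 0.1073]
eef_rot: [0.001, 1.0, 0.001, 0.001]
ft_force: [-0.4, 2.3, 10.8]
gripper_width: 0.392
finger_force: 38.8
```

```bash
python3 -m creep '[{"dx":0,"dy":0,"dz":1,"wx":0,"wy":0,"wz":0,"gripper":0.2},{"dx":0,"dy":0,"dz":4,"wx":0,"wy":0,"wz":0,"gripper":0.2},{"dx":0,"dy":0,"dz":8,"wx":0,"wy":0,"wz":0,"gripper":0.2},{"dx":0,"dy":-1,"dz":12,"wx":0,"wy":0,"wz":0,"gripper":0.2},{"dx":1,"dy":-4,"dz":15,"wx":0,"wy":0,"wz":0,"gripper":0.2},{"dx":2,"dy":-8,"dz":17,"wx":0,"wy":0,"wz":0,"gripper":0.2},{"dx":3,"dy":-12,"dz":18,"wx":0,"wy":0,"wz":0,"gripper":0.2},{"dx":4,"dy":-16,"dz":19,"wx":0,"wy":0,"wz":0,"gripper":0.2},{"dx":5,"dy":-20,"dz":19,"wx":0,"wy":0,"wz":0,"gripper":0.2},{"dx":6,"dy":-23,"dz":19,"wx":0,"wy":0,"wz":0,"gripper":0.2},{"dx":6,"dy":-26,"dz":19,"wx":0,"wy":0,"wz":0,"gripper":0.2},{"dx":6,"dy":-26,"dz":19,"wx":0,"wy":0,"wz":0,"gripper":0.2},{"dx":6,"dy":-26,"dz":19,"wx":0,"wy":0,"wz":0,"gripper":0.2},{"dx":6,"dy":-26,"dz":19,"wx":0,"wy":0,"wz":0,"gripper":0.2}]'; python3 - <<'E'
from h import *
s=get_state();np.savez('w3.npz',E=ext('wrist')[1]);im=eyes.capture('wrist');cv2.imwrite('pics/w3f.png',im)
cv2.imwrite('pics/w3.png',cv2.resize(im,(800,600),interpolation=cv2.INTER_CUBIC))
print(s['position'])
E
```

```text
time: 3.7
position: [0.5013, 0.0612, 0.2969]
eef_rot: [0.001, 1.0, 0.0, 0.0]
ft_force: [-0.1, -0.1, -2.4]
gripper_width: 0.387
finger_force: 40.2
[0.50131665 0.06116726 0.29686888]
```

View pics/w3.png

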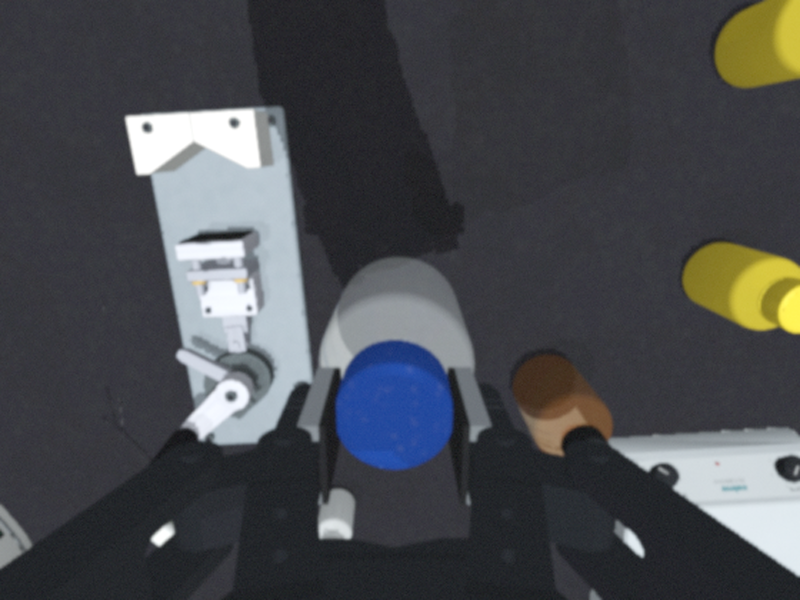

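The picture shows the bottle held by its cap. The vee block apex is near (198,142), the jaw near (215,245), the shaft near (232,395), and the crank points down-left with the knob hidden by the finger. I take an enlarged crop to read it.

```bash
python3 - <<'E'
import cv2,numpy as np
a=cv2.imread('pics/w3f.png');k=4
f=lambda x,y,w,h:cv2.resize(a[y:y+h,x:x+w],None,fx=k,fy=k,interpolation=cv2.INTER_CUBIC)
o=np.zeros((600,800,3),np.uint8);o[:,:440]=f(85,65,110,150)
o[:440,440:]=f(115,215,90,110)
cv2.imwrite('pics/crop2.png',o)
E
```

```text
(no output)
```

View pics/crop2.png

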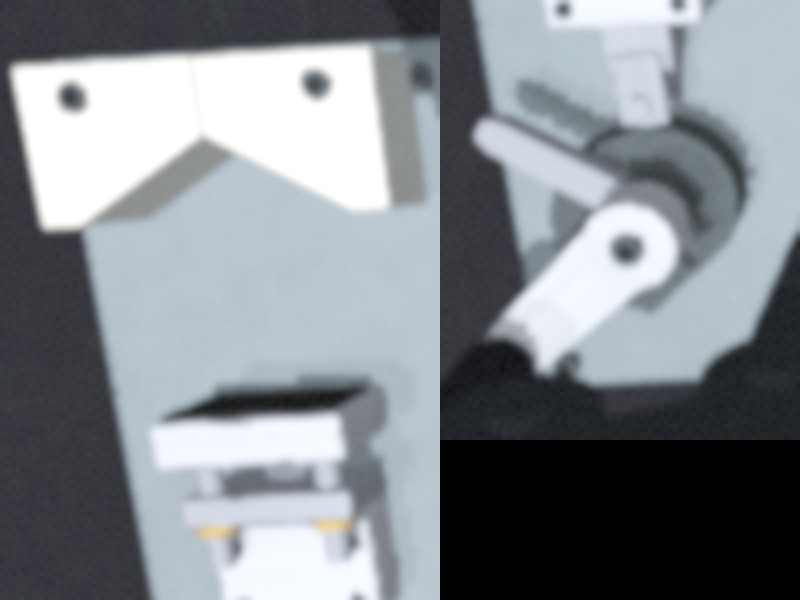

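```bash
python3 - <<'E'
from h import *
np.set_printoptions(precision=4,suppress=True)
c=eyes.calibration('wrist');E=np.load('w3.npz')['E']
g=lambda x,y,z:atz('wrist',85+x/4,65+y/4,z,(c,E))
g2=lambda x,y,z:atz('wrist',115+(x-440)/4,215+y/4,z,(c,E))
P={k:g(*v) for k,v in dict(bl=(12,66,.052),br=(372,45,.052),fr=(390,207,.052),fl=(43,231,.052),apex=(203,137,.052),h1=(72,97,.052),h2=(316,84,.052),jl=(152,430,.056),jr=(345,417,.056),pl1=(83,235,.01),pl2=(152,600,.01)).items()}
P['shaft']=g2(627,250,.062);P['finger']=g2(480,130,.04);P['arm']=g2(520,345,.055)
for k,v in P.items():print(k,v)
n=np.linalg.norm
print('w',n(P['bl']-P['br']),n(P['fl']-P['fr']),'depth',n(P['bl']-P['fl']),'jaw',n(P['jl']-P['jr']))
mid=(P['bl']+P['br']+P['fl']+P['fr'])/4
for d in (P['br']-P['bl'],P['fr']-P['fl'],P['h2']-P['h1']): print('yaw of clamp y',np.arctan2(d[0],-d[1])) 
ax=mid-P['shaft'];print('axis',n(ax[:2]),np.arctan2(-ax[1],-ax[0]),'mid',mid)
u=ax[:2]/n(ax[:2]);print('apex along',(P['apex']-P['shaft'])[:2]@u-70,'jaw',((P['jl']+P['jr'])/2-P['shaft'])[:2]@u)
nest=P['apex'][:2]-.03175*u;print('nest',nest,'u',u)
E
```

```text
bl [ 0.4059 -0.123   0.052 ]
br [ 0.4012 -0.0345  0.052 ]
fr [ 0.4393 -0.0331  0.052 ]
fl [ 0.4451 -0.1213  0.052 ]
apex [ 0.4225 -0.0782  0.052 ]
h1 [ 0.4131 -0.1093  0.052 ]
h2 [ 0.4101 -0.049   0.052 ]
jl [ 0.4952 -0.0985  0.056 ]
jr [ 0.4919 -0.0479  0.056 ]
pl1 [ 0.4482 -0.1312  0.01  ]
pl2 [ 0.5563 -0.1255  0.01  ]
shaft [ 0.6135 -0.0676  0.062 ]
finger [ 0.5863 -0.1145  0.04  ]
arm [ 0.6479 -0.1044  0.055 ]
w 0.08858196692869756 0.08834843853053713 depth 0.03924110316437717 jaw 0.05066592423082541
yaw of clamp y -3.0886801612319745
yaw of clamp y -3.0766041394466663
yaw of clamp y -3.0930166389990608
axis 0.19089194713878158 0.05454400990014936 mid [ 0.4229 -0.078   0.052 ]
apex along -69.80871906289136 jaw 0.12003166745587543
nest [ 0.4542 -0.0765] u [-0.9985 -0.0545]
```

```bash
python3 -m creep '[{"dx":-1,"dy":-3,"dz":0,"wx":0,"wy":0,"wz":0,"gripper":0.2},{"dx":-2,"dy":-6,"dz":-2,"wx":0,"wy":0,"wz":0,"gripper":0.2},{"dx":-3,"dy":-9,"dz":-4,"wx":0,"wy":0,"wz":0,"gripper":0.2},{"dx":-4.1,"dy":-12,"dz":-6,"wx":0,"wy":0,"wz":0,"gripper":0.2},{"dx":-4.1,"dy":-13.75,"dz":-8,"wx":0,"wy":0,"wz":0,"gripper":0.2},{"dx":-4.1,"dy":-13.75,"dz":-9,"wx":0,"wy":0,"wz":0,"gripper":0.2},{"dx":-4.1,"dy":-13.75,"dz":-9,"wx":0,"wy":0,"wz":0,"gripper":0.2},{"dx":-4.1,"dy":-13.75,"dz":-9,"wx":0,"wy":0,"wz":0,"gripper":0.2}]'; python3 - <<'E'
from h import *
s=get_state();np.savez('w4.npz',E=ext('wrist')[1]);im=eyes.capture('wrist');cv2.imwrite('pics/w4.png',cv2.resize(im,(800,600),interpolation=cv2.INTER_CUBIC))
print(s['position'])
E
```

```text
time: 4.42
position: [0.4607, -0.0756, 0.2065]
eef_rot: [0.0, 1.0, 0.0, -0.0]
ft_force: [-0.2, 0.4, -1.0]
gripper_width: 0.387
finger_force: 40.3
[ 0.46071589 -0.07563304  0.20651209]
```

View pics/w4.png

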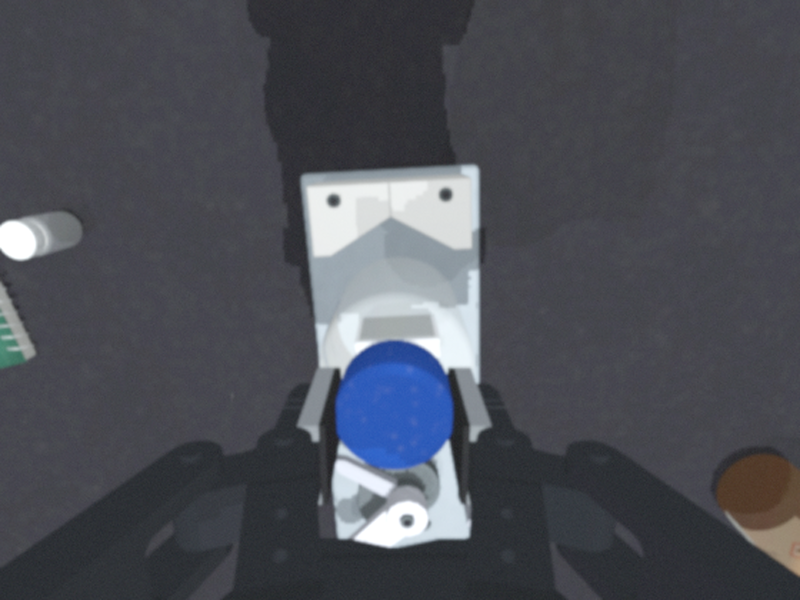

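The apex shows at (391,218), in line with the held cap at (394,405). The bottle is translucent. I check the apex, then lower.

```bash
python3 - <<'E'
from h import *
c=eyes.calibration('wrist');E=np.load('w4.npz')['E']
for p,z in [((391,218),.052),((334,201),.052),((446,195),.052),((407,521),.062)]: print(atz('wrist',p[0]*.7,p[1]*.7,z,(c,E)))
E
python3 -m creep '[{"dx":0,"dy":-0.05,"dz":-3,"wx":0,"wy":0,"wz":0,"gripper":0.2},{"dx":0,"dy":-0.05,"dz":-5,"wx":0,"wy":0,"wz":0,"gripper":0.2},{"dx":0,"dy":-0.05,"dz":-6.5,"wx":0,"wy":0,"wz":0,"gripper":0.2},{"dx":0,"dy":-0.05,"dz":-7.5,"wx":0,"wy":0,"wz":0,"gripper":0.2},{"dx":0,"dy":-0.05,"dz":-8,"wx":0,"wy":0,"wz":0,"gripper":0.2},{"dx":0,"dy":-0.05,"dz":-8.3,"wx":0,"wy":0,"wz":0,"gripper":0.2},{"dx":0,"dy":-0.05,"dz":-8.3,"wx":0,"wy":0,"wz":0,"gripper":0.2},{"dx":0,"dy":-0.05,"dz":-8.3,"wx":0,"wy":0,"wz":0,"gripper":0.2}]'
```

```text
[ 0.42280624 -0.07782709  0.052     ]
[ 0.41367681 -0.10857494  0.052     ]
[ 0.41049663 -0.04822556  0.052     ]
[ 0.61327479 -0.06789378  0.062     ]
time: 5.13
position: [0.4609, -0.077, 0.124]
eef_rot: [0.001, 1.0, -0.0, 0.001]
ft_force: [0.0, -0.2, -1.8]
gripper_width: 0.385
finger_force: 40.5
```

```bash
python3 -m creep '[{"dx":0,"dy":0.05,"dz":-0.2,"wx":0,"wy":0,"wz":0,"gripper":0.2},{"dx":0,"dy":0.05,"dz":-0.4,"wx":0,"wy":0,"wz":0,"gripper":0.2},{"dx":0,"dy":0.05,"dz":-0.5,"wx":0,"wy":0,"wz":0,"gripper":0.2},{"dx":0,"dy":0.05,"dz":-0.6,"wx":0,"wy":0,"wz":0,"gripper":0.2},{"dx":0,"dy":0.05,"dz":-0.6,"wx":0,"wy":0,"wz":0,"gripper":0.2},{"dx":0,"dy":0.05,"dz":-0.6,"wx":0,"wy":0,"wz":0,"gripper":0.2}]'
```

```text
time: 5.63
position: [0.4606, -0.0767, 0.1173]
eef_rot: [0.001, 1.0, -0.0, 0.0]
ft_force: [0.1, 0.5, 2.0]
gripper_width: 0.385
finger_force: 40.6
```

```bash
python3 -m creep '[{"dx":0,"dy":0,"dz":0,"wx":0,"wy":0,"wz":0,"gripper":0.5},{"dx":0,"dy":0,"dz":0,"wx":0,"wy":0,"wz":0,"gripper":0.6},{"dx":0,"dy":0,"dz":0,"wx":0,"wy":0,"wz":0,"gripper":0.8},{"dx":0,"dy":0,"dz":0,"wx":0,"wy":0,"wz":0,"gripper":0.9},{"dx":0,"dy":0,"dz":0,"wx":0,"wy":0,"wz":0,"gripper":0.9},{"dx":0,"dy":0,"dz":1,"wx":0,"wy":0,"wz":0,"gripper":0.9},{"dx":0,"dy":0,"dz":4,"wx":0,"wy":0,"wz":0,"gripper":0.9},{"dx":0,"dy":0,"dz":8,"wx":0,"wy":0,"wz":0,"gripper":0.9},{"dx":0,"dy":0,"dz":12,"wx":0,"wy":0,"wz":0,"gripper":0.9},{"dx":2,"dy":0,"dz":14,"wx":0,"wy":0,"wz":0,"gripper":0.9},{"dx":5,"dy":0,"dz":15,"wx":0,"wy":0,"wz":0,"gripper":0.9},{"dx":8,"dy":0,"dz":15,"wx":0,"wy":0,"wz":0,"gripper":0.9},{"dx":10,"dy":0,"dz":15,"wx":0,"wy":0,"wz":0,"gripper":0.9},{"dx":10,"dy":0,"dz":15,"wx":0,"wy":0,"wz":0,"gripper":0.9},{"dx":10,"dy":0,"dz":15,"wx":0,"wy":0,"wz":0,"gripper":0.9}]'; python3 - <<'E'
from h import *
s=get_state();np.savez('w5.npz',E=ext('wrist')[1]);im=eyes.capture('wrist');cv2.imwrite('pics/w5.png',cv2.resize(im,(800,600),interpolation=cv2.INTER_CUBIC))
print(s['position'])
E
```

```text
time: 6.88
position: [0.5606, -0.0766, 0.2667]
eef_rot: [0.001, 1.0, 0.0, -0.0]
ft_force: [-0.5, -1.2, -0.7]
gripper_width: 0.897
finger_force: 0.0
[ 0.56056642 -0.07661419  0.26666022]
```

View pics/w5.png

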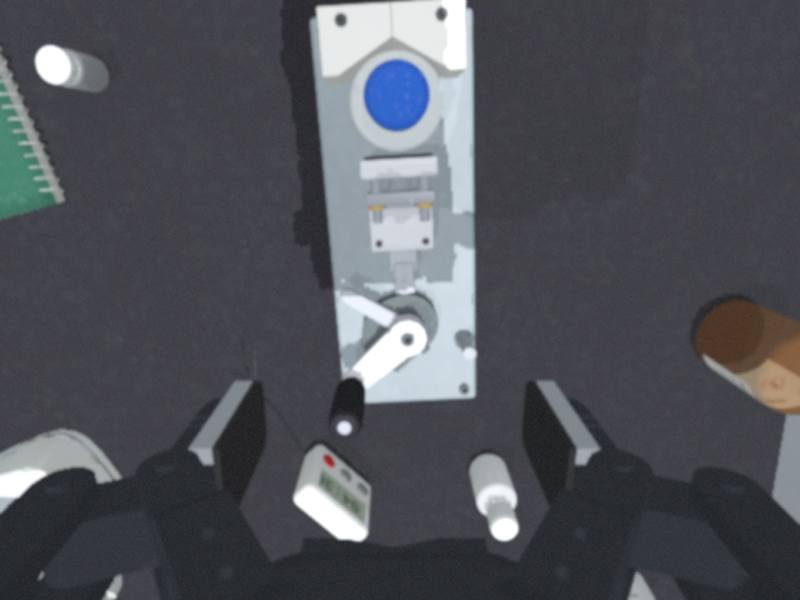

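The bottle stands upright in the nest, cap (397,95). The shaft is at (407,340), the knob top at (344,428), the stop post near (467,345), and the shaft finger tip near (345,295). Image clockwise equals clockwise from above.

```bash
python3 - <<'E'
from h import *
np.set_printoptions(precision=4,suppress=True)
c=eyes.calibration('wrist');E=np.load('w5.npz')['E']
g=lambda x,y,z:atz('wrist',x*.7,y*.7,z,(c,E))
S=g(407,340,.062);K=g(344,428,.112);print('shaft',S,'knob',K,'r',np.linalg.norm((K-S)[:2]),'cap',g(397,95,.11))
for n,x,y,z in [('arm',360,375,.055),('finger',345,295,.036),('post',465,337,.042),('postb',470,352,.042),('dropper',503,527,.076),('timer',333,495,.062)]:
    p=g(x,y,z);d=(p-S)[:2];print(n,p,np.linalg.norm(d),np.arctan2(d[1],d[0]))
S=np.array([.6134,-.0677]);d=K[:2]-S;a0=np.arctan2(d[1],d[0]);print('a0',a0)
k0=S+.055*np.array([np.cos(a0),np.sin(a0)]);print('k0',k0,'TCP->',100*(k0-get_state()['position'][:2]))
E
```

```text
shaft [ 0.6133 -0.0682  0.062 ] knob [ 0.6521 -0.1083  0.112 ] r 0.05582243648912501 cap [ 0.4601 -0.0755  0.11  ]
arm [ 0.6431 -0.1019  0.055 ] 0.0449816187043377 -0.8462962998914405
finger [ 0.5883 -0.1129  0.036 ] 0.051235351314118965 -2.081238973710739
post [ 0.6188 -0.0251  0.042 ] 0.04353543478262121 1.4439956320896656
postb [ 0.6307 -0.0209  0.042 ] 0.050463347396850045 1.2187554824995144
dropper [0.7581 0.0043 0.076 ] 0.1619652732155234 0.46466106314316746
timer [ 0.7405 -0.1242  0.062 ] 0.13894571087562624 -0.4147193392690636
a0 -0.8095745649805358
k0 [ 0.6513 -0.1075] TCP-> [ 9.1281 -3.0822]
```

```bash
python3 -m creep '[{"dx":3,"dy":-1,"dz":0,"wx":0,"wy":0,"wz":0,"gripper":0.8},{"dx":6,"dy":-2,"dz":-2,"wx":0,"wy":0,"wz":0,"gripper":0.8},{"dx":9.1,"dy":-3.1,"dz":-5,"wx":0,"wy":0,"wz":0,"gripper":0.8},{"dx":9.1,"dy":-3.1,"dz":-9,"wx":0,"wy":0,"wz":0,"gripper":0.8},{"dx":9.1,"dy":-3.1,"dz":-12,"wx":0,"wy":0,"wz":0,"gripper":0.8},{"dx":9.1,"dy":-3.1,"dz":-15,"wx":0,"wy":0,"wz":0,"gripper":0.8},{"dx":9.1,"dy":-3.1,"dz":-17,"wx":0,"wy":0,"wz":0,"gripper":0.8},{"dx":9.1,"dy":-3.1,"dz":-17,"wx":0,"wy":0,"wz":0,"gripper":0.8},{"dx":9.1,"dy":-3.1,"dz":-17,"wx":0,"wy":0,"wz":0,"gripper":0.6},{"dx":9.1,"dy":-3.1,"dz":-17,"wx":0,"wy":0,"wz":0,"gripper":0.4},{"dx":9.1,"dy":-3.1,"dz":-17,"wx":0,"wy":0,"wz":0,"gripper":0.15},{"dx":9.1,"dy":-3.1,"dz":-17,"wx":0,"wy":0,"wz":0,"gripper":0.15},{"dx":9.1,"dy":-3.1,"dz":-17,"wx":0,"wy":0,"wz":0,"gripper":0.15},{"dx":9.1,"dy":-3.1,"dz":-17,"wx":0,"wy":0,"wz":0,"gripper":0.15},{"dx":9.1,"dy":-3.1,"dz":-17,"wx":0,"wy":0,"wz":0,"gripper":0.15}]' 30
cat > f.py <<'E'
# knob state, force in radial/tangential (tangential + = resists clockwise), and cm shifts to further angles
import sys
from h import *
S=np.array([.6134,-.0679]);A0=-0.81
s=get_state();d=s['position'][:2]-S;a=np.arctan2(d[1],d[0]);w=(A0-a)%(2*np.pi);w=w-2*np.pi if w>6 else w
e=d/np.linalg.norm(d);t=np.array([e[1],-e[0]]);f=s['ft_force'][:2]
print('turned %.3f r %.4f ft_tan %.1f ft_rad %.1f z %.4f'%(w,np.linalg.norm(d),-f@t,f@e,s['position'][2]))
c=A0-float(sys.argv[1])if len(sys.argv)>1 else a
p0=S+.055*np.array([np.cos(c),np.sin(c)])
for x in np.fromstring(sys.argv[2],sep=','):
    p=S+.055*np.array([np.cos(A0-x),np.sin(A0-x)]);print(x,(100*(p-p0)).round(2))
E
python3 f.py 0 .1,.2,.3,.4,.5,.6,.7,.8,.9,1.0
```

```text
time: 8.18
position: [0.6521, -0.1078, 0.0987]
eef_rot: [0.001, 1.0, -0.0, 0.001]
ft_force: [-0.7, -1.8, 8.8]
gripper_width: 0.246
finger_force: 29.9
turned -0.010 r 0.0556 ft_tan -1.8 ft_rad 0.8 z 0.0987
0.1 [-0.42 -0.36]
0.2 [-0.87 -0.67]
0.3 [-1.35 -0.94]
0.4 [-1.85 -1.16]
0.5 [-2.37 -1.33]
0.6 [-2.91 -1.45]
0.7 [-3.46 -1.51]
0.8 [-4.01 -1.51]
0.9 [-4.56 -1.46]
1.0 [-5.1  -1.36]
```

```bash
python3 -m creep '[{"dx":-0.2,"dy":-0.18,"dz":0,"wx":0,"wy":0,"wz":0,"gripper":0.15},{"dx":-0.42,"dy":-0.36,"dz":0,"wx":0,"wy":0,"wz":0,"gripper":0.15},{"dx":-0.64,"dy":-0.52,"dz":0,"wx":0,"wy":0,"wz":0,"gripper":0.15},{"dx":-0.87,"dy":-0.67,"dz":0,"wx":0,"wy":0,"wz":0,"gripper":0.15},{"dx":-1.11,"dy":-0.81,"dz":0,"wx":0,"wy":0,"wz":0,"gripper":0.15},{"dx":-1.35,"dy":-0.94,"dz":0,"wx":0,"wy":0,"wz":0,"gripper":0.15},{"dx":-1.6,"dy":-1.05,"dz":0,"wx":0,"wy":0,"wz":0,"gripper":0.15},{"dx":-1.85,"dy":-1.16,"dz":0,"wx":0,"wy":0,"wz":0,"gripper":0.15},{"dx":-2.11,"dy":-1.25,"dz":0,"wx":0,"wy":0,"wz":0,"gripper":0.15},{"dx":-2.37,"dy":-1.33,"dz":0,"wx":0,"wy":0,"wz":0,"gripper":0.15},{"dx":-2.64,"dy":-1.39,"dz":0,"wx":0,"wy":0,"wz":0,"gripper":0.15},{"dx":-2.91,"dy":-1.45,"dz":0,"wx":0,"wy":0,"wz":0,"gripper":0.15},{"dx":-2.91,"dy":-1.45,"dz":0,"wx":0,"wy":0,"wz":0,"gripper":0.15}]'
python3 f.py 0.6 .7,.8,.9,1.0,1.1,1.2,1.3,1.4,1.5,1.6
```

```text
time: 9.27
position: [0.623, -0.1221, 0.0987]
eef_rot: [0.001, 1.0, 0.0, 0.001]
ft_force: [-0.1, 1.4, 8.2]
gripper_width: 0.243
finger_force: 29.9
turned 0.585 r 0.0551 ft_tan 0.2 ft_rad -1.4 z 0.0987
0.7 [-0.55 -0.06]
0.8 [-1.1  -0.07]
0.9 [-1.64 -0.02]
1.0 [-2.18  0.09]
1.1 [-2.71  0.24]
1.2 [-3.22  0.45]
1.3 [-3.7   0.71]
1.4 [-4.16  1.01]
1.5 [-4.59  1.36]
1.6 [-4.97  1.75]
```

```bash
python3 -m creep '[{"dx":-0.27,"dy":-0.04,"dz":0,"wx":0,"wy":0,"wz":0,"gripper":0.15},{"dx":-0.55,"dy":-0.06,"dz":0,"wx":0,"wy":0,"wz":0,"gripper":0.15},{"dx":-0.82,"dy":-0.07,"dz":0,"wx":0,"wy":0,"wz":0,"gripper":0.15},{"dx":-1.1,"dy":-0.07,"dz":0,"wx":0,"wy":0,"wz":0,"gripper":0.15},{"dx":-1.37,"dy":-0.05,"dz":0,"wx":0,"wy":0,"wz":0,"gripper":0.15},{"dx":-1.64,"dy":-0.02,"dz":0,"wx":0,"wy":0,"wz":0,"gripper":0.15},{"dx":-1.91,"dy":0.03,"dz":0,"wx":0,"wy":0,"wz":0,"gripper":0.15},{"dx":-2.18,"dy":0.09,"dz":0,"wx":0,"wy":0,"wz":0,"gripper":0.15},{"dx":-2.45,"dy":0.16,"dz":0,"wx":0,"wy":0,"wz":0,"gripper":0.15},{"dx":-2.71,"dy":0.24,"dz":0,"wx":0,"wy":0,"wz":0,"gripper":0.15},{"dx":-2.97,"dy":0.34,"dz":0,"wx":0,"wy":0,"wz":0,"gripper":0.15},{"dx":-3.22,"dy":0.45,"dz":0,"wx":0,"wy":0,"wz":0,"gripper":0.15}]'
python3 f.py 1.2 1.25,1.3,1.35,1.4,1.45,1.5,1.55,1.6,1.65,1.7
```

```text
time: 10.27
position: [0.5913, -0.1178, 0.0988]
eef_rot: [0.001, 1.0, -0.0, 0.002]
ft_force: [3.7, -0.2, 8.1]
gripper_width: 0.249
finger_force: 29.9
turned 1.177 r 0.0546 ft_tan 3.5 ft_rad -1.3 z 0.0988
1.25 [-0.25  0.12]
1.3 [-0.49  0.26]
1.35 [-0.72  0.41]
1.4 [-0.94  0.56]
1.45 [-1.16  0.73]
1.5 [-1.37  0.91]
1.55 [-1.57  1.1 ]
1.6 [-1.75  1.3 ]
1.65 [-1.93  1.51]
1.7 [-2.1   1.73]
```

```bash
python3 -m creep '[{"dx":-0.25,"dy":0.12,"dz":0,"wx":0,"wy":0,"wz":0,"gripper":0.15},{"dx":-0.49,"dy":0.26,"dz":0,"wx":0,"wy":0,"wz":0,"gripper":0.15},{"dx":-0.72,"dy":0.41,"dz":0,"wx":0,"wy":0,"wz":0,"gripper":0.15},{"dx":-0.94,"dy":0.56,"dz":0,"wx":0,"wy":0,"wz":0,"gripper":0.15},{"dx":-1.16,"dy":0.73,"dz":0,"wx":0,"wy":0,"wz":0,"gripper":0.15},{"dx":-1.37,"dy":0.91,"dz":0,"wx":0,"wy":0,"wz":0,"gripper":0.15}]'
python3 f.py 1.5 1.55,1.6,1.65,1.7,1.75,1.8,1.85,1.9,1.95,2.0
```

```text
time: 10.77
position: [0.5776, -0.1089, 0.0987]
eef_rot: [0.001, 1.0, -0.0, 0.002]
ft_force: [1.7, -1.0, 9.1]
gripper_width: 0.242
finger_force: 29.9
turned 1.479 r 0.0544 ft_tan 2.0 ft_rad -0.3 z 0.0987
1.55 [-0.2   0.19]
1.6 [-0.39  0.39]
1.65 [-0.57  0.6 ]
1.7 [-0.73  0.82]
1.75 [-0.89  1.04]
1.8 [-1.04  1.28]
1.85 [-1.17  1.52]
1.9 [-1.29  1.76]
1.95 [-1.4   2.02]
2.0 [-1.5   2.27]
```

```bash
python3 -m creep '[{"dx":-0.2,"dy":0.19,"dz":0,"wx":0,"wy":0,"wz":0,"gripper":0.15},{"dx":-0.38,"dy":0.39,"dz":0,"wx":0,"wy":0,"wz":0,"gripper":0.15},{"dx":-0.56,"dy":0.6,"dz":0,"wx":0,"wy":0,"wz":0,"gripper":0.15},{"dx":-0.73,"dy":0.82,"dz":0,"wx":0,"wy":0,"wz":0,"gripper":0.15}]'
python3 f.py 1.7 1.75,1.8,1.85,1.9,1.95,2.0,2.05,2.1
```

```text
time: 11.1
position: [0.5702, -0.1009, 0.0987]
eef_rot: [0.001, 1.0, -0.001, 0.002]
ft_force: [2.3, -2.5, 9.6]
gripper_width: 0.242
finger_force: 30.0
turned 1.678 r 0.0543 ft_tan 3.3 ft_rad -0.3 z 0.0987
1.75 [-0.16  0.23]
1.8 [-0.3   0.46]
1.85 [-0.44  0.7 ]
1.9 [-0.56  0.95]
1.95 [-0.67  1.2 ]
2.0 [-0.76  1.46]
2.05 [-0.84  1.72]
2.1 [-0.91  1.98]
```

Smaller steps now: 0.1 rad per call, with a settling row for the reading.

```bash
python3 -m creep '[{"dx":-0.16,"dy":0.23,"dz":0,"wx":0,"wy":0,"wz":0,"gripper":0.15},{"dx":-0.3,"dy":0.46,"dz":0,"wx":0,"wy":0,"wz":0,"gripper":0.15},{"dx":-0.3,"dy":0.46,"dz":0,"wx":0,"wy":0,"wz":0,"gripper":0.15}]'|grep time
python3 f.py 1.8 1.85,1.9
```

```text
time: 11.35
turned 1.778 r 0.0542 ft_tan 4.0 ft_rad 0.7 z 0.0988
1.85 [-0.13  0.24]
1.9 [-0.25  0.49]
```

```bash
python3 -m creep '[{"dx":-0.13,"dy":0.24,"dz":0,"wx":0,"wy":0,"wz":0,"gripper":0.15},{"dx":-0.25,"dy":0.49,"dz":0,"wx":0,"wy":0,"wz":0,"gripper":0.15},{"dx":-0.25,"dy":0.49,"dz":0,"wx":0,"wy":0,"wz":0,"gripper":0.15}]'|grep time
python3 f.py 1.9 1.95,2.0
```

```text
time: 11.6
turned 1.884 r 0.0542 ft_tan 3.6 ft_rad 1.2 z 0.0987
1.95 [-0.11  0.25]
2.0 [-0.2   0.51]
```

```bash
python3 -m creep '[{"dx":-0.11,"dy":0.25,"dz":0,"wx":0,"wy":0,"wz":0,"gripper":0.15},{"dx":-0.2,"dy":0.51,"dz":0,"wx":0,"wy":0,"wz":0,"gripper":0.15},{"dx":-0.2,"dy":0.51,"dz":0,"wx":0,"wy":0,"wz":0,"gripper":0.15}]'|grep time
python3 f.py 2.0 2.05,2.1,2.15,2.2,2.25,2.3,2.35,2.4
```

```text
time: 11.85
turned 1.982 r 0.0542 ft_tan 5.0 ft_rad 1.3 z 0.0987
2.05 [-0.08  0.26]
2.1 [-0.15  0.53]
2.15 [-0.21  0.8 ]
2.2 [-0.25  1.07]
2.25 [-0.28  1.34]
2.3 [-0.3   1.62]
2.35 [-0.3   1.89]
2.4 [-0.29  2.17]
```

```bash
python3 -m creep '[{"dx":-0.08,"dy":0.26,"dz":0,"wx":0,"wy":0,"wz":0,"gripper":0.15},{"dx":-0.15,"dy":0.53,"dz":0,"wx":0,"wy":0,"wz":0,"gripper":0.15},{"dx":-0.15,"dy":0.53,"dz":0,"wx":0,"wy":0,"wz":0,"gripper":0.15}]'|grep time
python3 f.py 2.1 2.15,2.2,2.25,2.3,2.35,2.4
```

```text
time: 12.1
turned 2.082 r 0.0541 ft_tan 5.1 ft_rad 1.8 z 0.0987
2.15 [-0.06  0.27]
2.2 [-0.1   0.54]
2.25 [-0.13  0.81]
2.3 [-0.14  1.09]
2.35 [-0.15  1.36]
2.4 [-0.13  1.64]
```

```bash
python3 -m creep '[{"dx":-0.06,"dy":0.27,"dz":0,"wx":0,"wy":0,"wz":0,"gripper":0.15},{"dx":-0.1,"dy":0.54,"dz":0,"wx":0,"wy":0,"wz":0,"gripper":0.15},{"dx":-0.1,"dy":0.54,"dz":0,"wx":0,"wy":0,"wz":0,"gripper":0.15}]'|grep time
python3 f.py 2.2 2.25,2.3
```

```text
time: 12.35
turned 2.179 r 0.0541 ft_tan 6.5 ft_rad 1.6 z 0.0987
2.25 [-0.03  0.27]
2.3 [-0.04  0.55]
```

```bash
python3 -m creep '[{"dx":-0.03,"dy":0.27,"dz":0,"wx":0,"wy":0,"wz":0,"gripper":0.15},{"dx":-0.03,"dy":0.27,"dz":0,"wx":0,"wy":0,"wz":0,"gripper":0.15}]'|grep time
python3 f.py 2.25 2.3,2.35
```

```text
time: 12.52
turned 2.226 r 0.0541 ft_tan 7.1 ft_rad 1.9 z 0.0987
2.3 [-0.02  0.27]
2.35 [-0.02  0.55]
```

```bash
python3 -m creep '[{"dx":-0.02,"dy":0.27,"dz":0,"wx":0,"wy":0,"wz":0,"gripper":0.15},{"dx":-0.02,"dy":0.27,"dz":0,"wx":0,"wy":0,"wz":0,"gripper":0.15}]'|grep time
python3 f.py 2.3 2.35,2.4,2.45
```

```text
time: 12.68
turned 2.282 r 0.0541 ft_tan 4.9 ft_rad 2.2 z 0.0987
2.35 [-0.    0.27]
2.4 [0.01 0.55]
2.45 [0.04 0.82]
```

```bash
python3 -m creep '[{"dx":0,"dy":0.27,"dz":0,"wx":0,"wy":0,"wz":0,"gripper":0.15},{"dx":0,"dy":0.27,"dz":0,"wx":0,"wy":0,"wz":0,"gripper":0.15}]'|grep time
python3 f.py 2.35 2.4,2.45
```

```text
time: 12.85
turned 2.342 r 0.0541 ft_tan 2.8 ft_rad 2.4 z 0.0987
2.4 [0.01 0.27]
2.45 [0.04 0.55]
```

```bash
python3 -m creep '[{"dx":0.01,"dy":0.27,"dz":0,"wx":0,"wy":0,"wz":0,"gripper":0.15},{"dx":0.01,"dy":0.27,"dz":0,"wx":0,"wy":0,"wz":0,"gripper":0.15}]'|grep time
python3 f.py 2.4 2.45,2.5
```

```text
time: 13.02
turned 2.404 r 0.0541 ft_tan -3.3 ft_rad 2.9 z 0.0987
2.45 [0.03 0.27]
2.5 [0.06 0.55]
```

```bash
python3 -m creep '[{"dx":0.03,"dy":0.27,"dz":0,"wx":0,"wy":0,"wz":0,"gripper":0.15},{"dx":0.03,"dy":0.27,"dz":0,"wx":0,"wy":0,"wz":0,"gripper":0.15},{"dx":0.03,"dy":0.27,"dz":0,"wx":0,"wy":0,"wz":0,"gripper":0.15}]'|grep time
python3 f.py 2.45 2.5,2.55
```

```text
time: 13.27
turned 2.456 r 0.0541 ft_tan -2.5 ft_rad 3.8 z 0.0987
2.5 [0.04 0.27]
2.55 [0.09 0.54]
```

```bash
python3 -m creep '[{"dx":0.03,"dy":0.27,"dz":0,"wx":0,"wy":0,"wz":0,"gripper":0.15},{"dx":0.03,"dy":0.27,"dz":0,"wx":0,"wy":0,"wz":0,"gripper":0.15},{"dx":0.03,"dy":0.27,"dz":0,"wx":0,"wy":0,"wz":0,"gripper":0.15}]'|grep time
python3 f.py 2.5 2.55,2.6
```

```text
time: 13.52
turned 2.504 r 0.0542 ft_tan -2.4 ft_rad 2.1 z 0.0987
2.55 [0.05 0.27]
2.6 [0.12 0.54]
```

```bash
python3 -m creep '[{"dx":0.05,"dy":0.27,"dz":0,"wx":0,"wy":0,"wz":0,"gripper":0.15},{"dx":0.08,"dy":0.38,"dz":0,"wx":0,"wy":0,"wz":0,"gripper":0.15},{"dx":0.08,"dy":0.38,"dz":0,"wx":0,"wy":0,"wz":0,"gripper":0.15}]'|grep time
python3 f.py 2.57 2.6,2.65
```

```text
time: 13.77
turned 2.571 r 0.0542 ft_tan 0.0 ft_rad 3.4 z 0.0987
2.6 [0.04 0.16]
2.65 [0.12 0.42]
```

The pull fell to zero at the dwell's middle. I release, lift and look.

```bash
python3 -m creep '[{"dx":0,"dy":0,"dz":0,"wx":0,"wy":0,"wz":0,"gripper":0.4},{"dx":0,"dy":0,"dz":0,"wx":0,"wy":0,"wz":0,"gripper":0.6},{"dx":0,"dy":0,"dz":0,"wx":0,"wy":0,"wz":0,"gripper":0.7},{"dx":0,"dy":0,"dz":0,"wx":0,"wy":0,"wz":0,"gripper":0.7},{"dx":0,"dy":0,"dz":0,"wx":0,"wy":0,"wz":0,"gripper":0.7},{"dx":0,"dy":0,"dz":1,"wx":0,"wy":0,"wz":0,"gripper":0.7},{"dx":0,"dy":0,"dz":4,"wx":0,"wy":0,"wz":0,"gripper":0.7},{"dx":0,"dy":0,"dz":8,"wx":0,"wy":0,"wz":0,"gripper":0.7},{"dx":0,"dy":0,"dz":12,"wx":0,"wy":0,"wz":0,"gripper":0.7},{"dx":0,"dy":0,"dz":16,"wx":0,"wy":0,"wz":0,"gripper":0.7},{"dx":0,"dy":0,"dz":17,"wx":0,"wy":0,"wz":0,"gripper":0.7},{"dx":0,"dy":0,"dz":17,"wx":0,"wy":0,"wz":0,"gripper":0.7},{"dx":0,"dy":0,"dz":17,"wx":0,"wy":0,"wz":0,"gripper":0.7}]'; python3 - <<'E'
from h import *
np.savez('w6.npz',E=ext('wrist')[1]);im=eyes.capture('wrist');cv2.imwrite('pics/w6.png',cv2.resize(im,(800,600),interpolation=cv2.INTER_CUBIC))
E
```

```text
time: 14.85
position: [0.5601, -0.0552, 0.268]
eef_rot: [0.001, 1.0, -0.0, 0.0]
ft_force: [-0.5, -0.7, -1.1]
gripper_width: 0.7
finger_force: 0.0
```

View pics/w6.png

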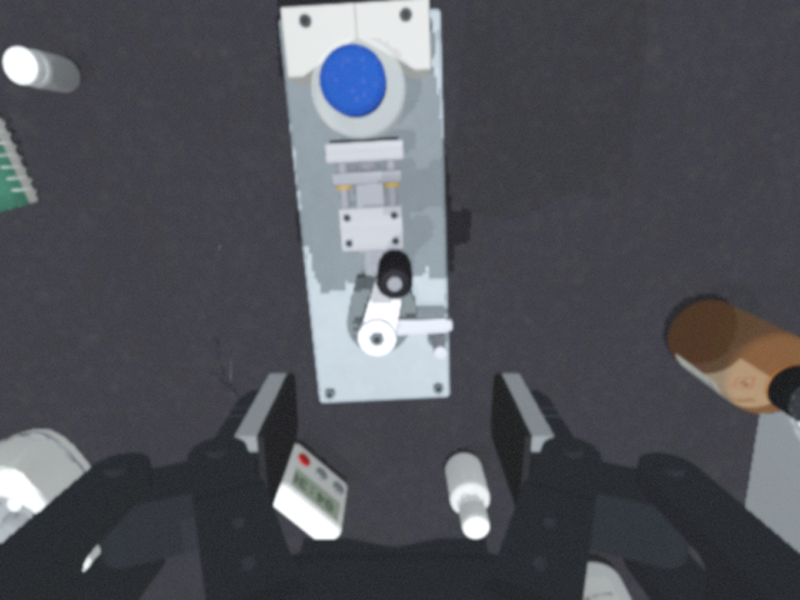

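The jaw (365,152) presses the bottle (cap (353,80)) into the vee. The knob is at (395,283), and the shaft finger (452,326) stands close to the post (440,345) without obvious contact. I check the knob angle now.

```bash
python3 - <<'E'
from h import *
c=eyes.calibration('wrist');E=np.load('w6.npz')['E']
g=lambda x,y,z:atz('wrist',x*.7,y*.7,z,(c,E))
S=g(377,339,.062);K=g(396,284,.112);d=(K-S)[:2];print(S,K,np.linalg.norm(d),'turned',(-.81-np.arctan2(d[1],d[0]))%(2*np.pi))
F=g(445,326,.036);d=(F-S)[:2];print('finger turned',(-2.08-np.arctan2(d[1],d[0]))%(2*np.pi))
print('cap',g(354,80,.11),'jaw move',np.linalg.norm((g(364,145,.056)-S)[:2]))
E
python3 -m creep '[{"dx":0,"dy":0,"dz":1,"wx":0,"wy":0,"wz":0,"gripper":0.7},{"dx":0,"dy":0,"dz":2,"wx":0,"wy":0,"wz":0,"gripper":0.7},{"dx":0,"dy":0,"dz":2,"wx":0,"wy":0,"wz":0,"gripper":0.7},{"dx":0,"dy":0,"dz":2,"wx":0,"wy":0,"wz":0,"gripper":0.7},{"dx":0,"dy":0,"dz":2,"wx":0,"wy":0,"wz":0,"gripper":0.7},{"dx":0,"dy":0,"dz":2,"wx":0,"wy":0,"wz":0,"gripper":0.7}]'|head -1
python3 - <<'E'
from h import *
c,E=ext('wrist');im=eyes.capture('wrist');cv2.imwrite('pics/w7.png',im)
# knob top: bright spot near predicted place for turned 2.57
u,v=proj(c,E,np.array([.6134+.055*np.cos(-.81-2.57),-.0679+.055*np.sin(-.81-2.57),.112]));print('pred',u,v)
g=cv2.cvtColor(im,cv2.COLOR_BGR2GRAY)[int(v)-12:int(v)+12,int(u)-12:int(u)+12]
d=(g<60);ys,xs=np.nonzero(d);print('dark centroid',xs.mean()+int(u)-12,ys.mean()+int(v)-12)
E
```

```text
[ 0.61302151 -0.06771849  0.062     ] [ 0.56001182 -0.0546703   0.112     ] 0.054591964220975855 turned 2.572941905144411
finger turned 2.629138871499802
cap [ 0.45263532 -0.07609089  0.11      ] jaw move 0.12924849552024073
time: 15.4
pred 276.73394316697227 193.86664832044977
dark centroid 275.8776371308017 188.63713080168776
```

```bash
python3 -c "
from bench import job
print(job.hand_in())"
```

```text
the job is handed in; nothing more can be done
None
```

The bottle stands gripped in the vee nest and the crank is wound about 2.57 rad clockwise, where the pull at the knob fell to zero in the dwell just past the nose; it stayed there after I let go, and I handed the job in at about 15 s.

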